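Shift the run-in gearbox into the green gear

TASK

Change gear on the gearbox run-in stand by pushing with the fingers only: first push the red-knobbed clutch lever fully to the back (away from the robot) to disengage the drive, then push the black-knobbed selector lever through the gate fully home into the slot marked by the green plug, and then push the clutch lever fully back to the front to engage the drive again. Do not grip either lever or take it between the fingers, do not force it, and leave the things lying around undisturbed.

Things in the scene. Friction and masses are not known exactly. Their poses are not given: they have to be found in the camera images.
- gear_stand: gearbox run-in stand, fixed: bed plate 200 x 410 x 12 mm with blue motor, clutch and grey gearbox along its y. Origin under it on the table, x away from its front, y left, z up. Casing 146 x 166 mm round y = +85 mm, top at 113 mm; turret 104 x 94 mm on it, up to 150 mm. Clutch bell at y = -62 mm, up to 110 mm; motor y = -92 to -210 mm, up to 112 mm; terminal box y = -140 mm, up to 124 mm
- gate_centre (a point): centre of the gate on the plate's top face, 150 mm above the table; axes as gear_stand. Three columns of slots at y = -22, 0, +22 mm, joined by a cross lane (neutral) along y at x = 0; in each column the stem can go 20 mm to +x and to -x. Slots and lane 13 mm wide, stem 10 mm; the teeth between have round noses. The stem cannot leave the slots. Plugs mark the four outer slots
- gear_knob (a point): centre of the selector's black ball knob (34 mm dia), z up along the lever. Knob 140 mm from the pivot, which lies 75 mm below the plate's top at the gate centre; so it moves 1.87 times as far as the stem in the gate: about +-37 mm in x, +-42 mm in y. The lever stays where left; about 3.5 N on the knob move it. At the start it is in gear in the middle column, on the front (-x) side
- gear_stem (a point): point on the axis of the lever's steel stem (10 mm diameter) at the height of the gate plate (75 mm from the pivot): shows where in the gate the lever stands
- gear_row (a joint): tilt of the selector lever fore and aft along the slots, rad: 0 in the neutral lane, + when the knob leans away from the front (+x of the stand), about +-0.26 at the ends of the slots
- gear_column (a joint): tilt of the selector lever across the columns, rad: 0 in the middle column, + when the knob leans to +y (left), about 0.28 to 0.30 either way in the outer columns
- plug_green: green plug, 16 mm disc, 1.5 mm high on the gate plate 38.5 mm from the lane, beyond the end of the slot that is wanted. It may be at any of the four outer slots; origin at its centre on the plate. With the stem fully home the stem's axis is about 19 mm from it
- plug_yellow: yellow plug, the same, at another outer slot
- plug_blue: blue plug, the same, at another outer slot
- plug_white: white plug, the same, at another outer slot
- clutch_knob (a point): centre of the clutch lever's red ball knob (30 mm dia), z up along the lever, 75 mm from its hinge, which lies along the stand's y axis at x = 0, y = -62 mm, 118 mm above the table. The knob is 187 mm above the table at both ends of the swing, 193 mm in the middle
- clutch (a joint): angle of the clutch lever, rad: 0 = engaged, leaning 0.42 rad to the front (-x of the stand, knob 31 mm in front of the hinge); 0.84 = disengaged, leaning as far to the back (+x). It stays where it is left; about 3 N on the knob move it
- hex_key: black hex key, 33 x 88 x 5 mm, loose on the bed plate in front of the motor
- driver_blk: black and red screwdriver, 194 mm, loose on the table in front of the stand
- screw_tray: small black tray with screws, 90 x 72 x 18 mm, left of the stand
- notebook: notebook, 210 x 152 x 13 mm, right of the stand
- pen: white pen, 145 mm, front right
- t2_marker: black felt marker, 135 mm, front left

How it is judged:
By the outcome, as a careful person would: the job done as asked, in the order asked, and still so for the second after the job is handed in, with the robot touching nothing.
It also fails if it takes over 67 s, if anything falls off the work surface, if the arm or the gripper's body presses on something with over 40 N, if the wrist force passes 120 N, or if a joint passes its speed limit or range.

ROBOT

A 6-joint arm with a two-finger parallel gripper is mounted at the origin on a cart in front of the work surface, level with it; the furniture and walls round the work are solid. World frame = base frame: x ahead of the robot, y to its left, z up, the work surface at z = 0. Lengths are in mm, angles in rad, forces in N, time in s.
With the tool pointing down it reaches from about 350 to 975 mm from the base axis. Payload 7.1 kg.
Tool frame: the origin (TCP) lies at the very end of the fingers, on their centre line; the grasp point (between the pads) lies 19 mm behind it (ctrl.grasp_offset is the distance from the TCP to the grasp point, in mm); z points along the fingers, y is the line along which they close (so a half turn about z gives the same grasp; the last joint's range is limited). The gripper opens to 88 mm and grips with 3 to 60 N. Pads are 20 mm wide; open, the fingers measure 115 mm over their backs; the gripper's body (75 mm by 178 mm) begins 61 mm behind the grasp point.
Start: joints at [-1.121, 0.423, 1.63, -0, 1.089, -0.019], TCP at [282.399, -557.544, 222.675] pointing down, gripper open.
Joint ranges: [-3, 3], [-0.9, 2.11], [0.09, 2.58], [-1.31, 4.45], [0.11, 2.69], [-2.54, 2.54]. Speed limits (rad/s): [2.39, 2.39, 3.01, 3.14, 3.14, 3.14].

INTERFACE

Orientations are given as a rotation vector (axis times angle).
In Python, from workcell import ctrl, viewer, ticket, models gives the robot as it stands.
- The arm moves only by the tool play_rows, never from a script. Its arguments are lists of equal length, an entry for each row: "dp": the shift along the world's x, y, z in mm, a list of three; "yaw": the turn about the world's z in degrees. In form: {"dp": [[tx, ty, tz], ...], "yaw": [yaw, ...]}. A call has 1 to 8 rows; each row shifts and turns the commanded pose from where the row before left it; what a row does not reach is not made up. A row lasts 1/12 s, in which the tool goes at most 41.7 mm and 7.16 degrees, less where a joint would pass 70% of its speed; a pose out of reach is approached as far as the arm can. A call is refused whole if a number of a shift passes 41.7 or a number of a turn 7.16, either way. A call with a gripper value outside its range is refused whole. "gripper" is the closure, from 0 (fully open) to 1 (shut), set as the call begins (left out, the last holds). The fingers move at their own pace and stop on an object; the grip force is fixed at half the most. Time passes only in rows, so rows that do not move let the fingers close. It gives the time, the measured TCP pose, the force, the opening and the grip force at its end, in the units of the state.
- ctrl.get_obs(): the state, without advancing time (a new reading comes with each control period).
- viewer.get_image(name): name is "scene" or "top" or "wrist"; returns a dict with "pixels" (420x560x3 uint8, red, green, blue), "range_z" (420x560 float32, mm along the optical axis (not along the pixel's ray), 0 where there is no reading), "fx", "fy", "cx", "cy" (pixels), "dist_coeffs" ([k1, k2, p1, p2, k3] as OpenCV has them; the pictures are not rectified), "T" (4x4, takes a point from camera to world coordinates); the wrist camera has in their place "hand_eye" (4x4, takes a point from camera to tool coordinates, whose origin is the TCP and whose axes are the flange's). Camera axes: x right, y up, looking along -z (the intrinsics and any distortion apply to the point x, -y, -z); pixel columns grow to the right and rows downward; lengths in mm; the calibration is good to about 2 mm. A picture is of the moment at which its call begins: read the wrist's pose just before it.
- ticket.close_job(): hands the job in; it is judged then, once.
Trained networks look in a picture, given as the dict that the camera call returned (one of the last four; its "shot" number tells which), for a name from the list of things; names that differ only in an ending like _2 or _b are one class to them, and where a whole thing is asked for, a point or a joint stands for the part that bears it (a point fixed in the world has none). Each returns a list of dicts, best first, with "conf" (0 to 1); they miss things now and then, are a little off and sometimes report something else, mostly with a low value. They report only what shows in the picture. A call takes as long as a camera call.
- models.look_for(picture, name): "bbox" ([centre column, centre row, width, height] in pixels, round what is visible of it).
- models.landmark_of(picture, name): "location" ([column, row] in pixels: a listed point, or the origin of a listed thing).
The state is a dict: "t": time; "qpos": joint angles; "qvel": joint speeds; "joint_torque": joint torques, N m; "ee_pos": TCP position; "orientation": TCP orientation; "ft_force": force on the tool from outside, world axes, zero at the start; "moment": the same for the moment, N m; "width": finger opening in mm; "grasp_force": force on a finger pad.
Only numpy, scipy, OpenCV 4.12 (cv2) and the standard library are available. Lean on these libraries where they do the work, as an engineer would, in place of code of your own. Each camera call takes 0.05 s, during which the arm holds its last target. There are 200 camera calls.

## Working session

There is one attempt and no reset: what is moved stays moved. The work goes in short steps, Python scripts to look and compute and a tool call to move; the robot and the scene stay as the last step left them, time stands still between calls to the robot, and variables do not carry over. Pictures are saved under pics/ and viewed, at most 10 in all, crops included, and the job is handed in when it is done.

Besides the shell and the picture viewer there is one more tool, called after "Emit:" as name([rows], argument=value, ...), one row to a line, values as JSON. play_rows: Moves the arm, as the interface text tells. Its arguments: {"type":"object","properties":{"dp":{"type":"array"},"yaw":{"type":"array"},"gripper":{"type":"number"}},"required":["dp","yaw"]}

```bash
mkdir -p pics
cat > h.py <<'E'
import numpy as np, cv2
from workcell import ctrl, viewer, ticket, models
from scipy.spatial.transform import Rotation as R
def ray(im,uv):
    K=np.array([[im['fx'],0,im['cx']],[0,im['fy'],im['cy']],[0,0,1]])
    p=cv2.undistortPoints(np.array([[uv]],float),K,np.array(im['dist_coeffs'],float))[0,0]
    return np.array([p[0],-p[1],-1.0])
def pt(im,uv,T=None,z=None,depth=None):
    T=np.array(im['T']) if T is None else T
    d=T[:3,:3]@ray(im,uv); o=T[:3,3]
    if z is not None: return o+d*(z-o[2])/d[2]
    if depth is None:
        u,v=int(round(uv[0])),int(round(uv[1]))
        a=im['range_z'][max(v-1,0):v+2,max(u-1,0):u+2]; a=a[a>0]
        if a.size==0: return None
        depth=np.median(a)
    return o+d*depth
def save(im,n): cv2.imwrite('pics/'+n,cv2.cvtColor(im['pixels'],cv2.COLOR_RGB2BGR))
E
python3 - <<'E'
from h import *
np.set_printoptions(precision=1,suppress=True)
o=ctrl.get_obs(); print(o['t'],o['ee_pos'],o['orientation'],o['width'])
ims=[]
for c in ['scene','top']:
    im=viewer.get_image(c); save(im,c+'0.png'); ims.append(im['pixels'])
    print(c,np.array(im['T'])[:3,3])
    for n in ['gear_stand','gate_centre','gear_knob','gear_stem','clutch_knob','plug_green','plug_yellow','plug_blue','plug_white']:
        r=models.landmark_of(im,n)
        if r:
            r=r[0]; print(n,r['conf'],np.array(r['location']),pt(im,r['location']))
E
```

```text
0.0 [ 282.2 -557.1  221.9] [-3.1 -0.7  0. ] 87.86290013823759
scene [-104.1  553.9 1082.1]
gear_stand 0.72 [289.  211.5] [512.1  -5.5  90.5]
gate_centre 0.68 [288.4 209.6] [509.4  -0.3 105.7]
gear_knob 0.6 [271.2 181.4] [542.2  38.3 223.8]
gear_stem 0.61 [268.8 195.7] [558.6  34.2 148.2]
clutch_knob 0.65 [315.3 166.7] [ 527.7 -115.   197.8]
plug_blue 0.56 [163.6 365.4] [378.8 508.8   8.3]
top [ 278.6   40.8 1752.1]
gear_stand 0.56 [318.  184.5] [558.4 -45.5 113.3]
gate_centre 0.56 [297.  175.8] [583.8  22.2 130.3]
gear_knob 0.47 [297.4 183.4] [542.8  22.1 224.9]
clutch_knob 0.57 [341.8 187.9] [ 533.1 -113.2  199.5]
plug_green 0.69 [319.2 179.8] [574.  -49.5 111.9]
plug_yellow 0.5 [286.2 187. ] [544.4  56.5 149.9]
plug_blue 0.35 [421.1 194.9] [ 540.  -401.9    7. ]
plug_white 0.39 [300.7 190.6] [532.5  11.  152.3]
```

View pics/scene0.png

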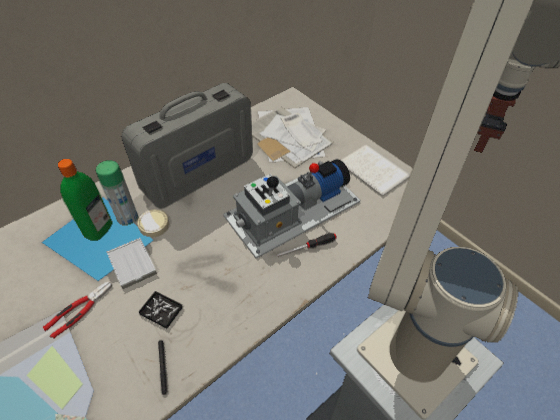

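View pics/top0.png

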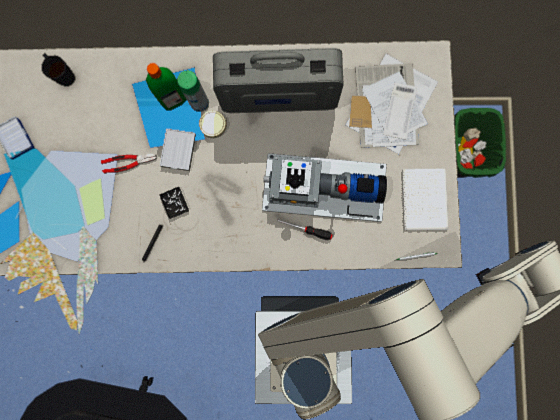

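The stand is at about (325,187) in the top picture and is turned slightly. The black knob is near (297,183) and the red knob near (342,188). I'll enlarge both views.

Run:
```python
import cv2,numpy as np
a=cv2.imread('pics/top0.png')[150:220,255:395]; b=cv2.imread('pics/scene0.png')[160:245,225:365]
a=cv2.resize(a,(560,280),interpolation=cv2.INTER_CUBIC); b=cv2.resize(b,(494,300),interpolation=cv2.INTER_CUBIC)
c=np.zeros((580,560,3),np.uint8); c[:280]=a; c[280:,:494]=b; cv2.imwrite('pics/c1.png',c)
```

```text
(no output)
```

View pics/c1.png

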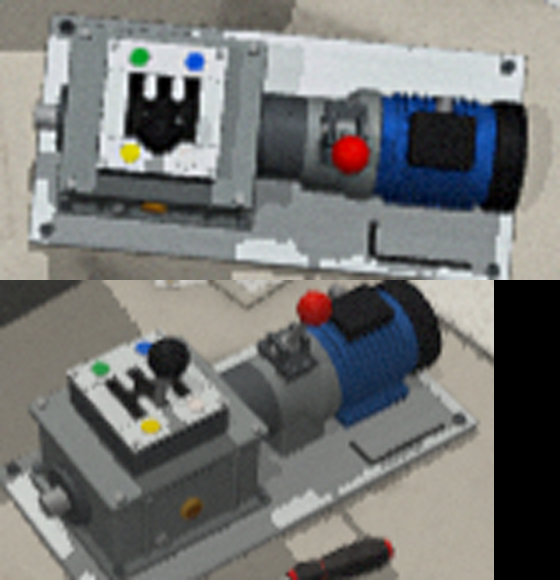

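Green is at the back-left slot (+x, +y of the stand), with blue back-right, yellow front-left and white front-right. Next I'll work out the stand pose from these.

Run:
```python
from h import *
np.set_printoptions(precision=1,suppress=True)
im=viewer.get_image('top')
f=lambda u,v:(255+(u+.5)/4-.5,150+(v+.5)/4-.5)
P=lambda u,v,z: pt(im,f(u,v),z=z)
g,b,y=P(139,57,151.5),P(195,62,151.5),P(131,153,151.5)
print('g,b,y',g,b,y, np.linalg.norm(g-y),np.linalg.norm(g-b))
c=[P(66,27,14),P(508,67,14),P(490,270,14),P(47,230,14)]
print(c, 'ctr',np.mean(c,0))
print('yaws',*[np.degrees(np.arctan2(*(v)[[1,0]])) for v in (g-y,)], np.degrees(np.arctan2(-(g-b)[0],(g-b)[1])),np.degrees(np.arctan2(-(c[0]-c[1])[0],(c[0]-c[1])[1])),np.degrees(np.arctan2(-(c[3]-c[2])[0],(c[3]-c[2])[1])))
yaw=np.arctan2(-(c[0]-c[1]+c[3]-c[2])[0],(c[0]-c[1]+c[3]-c[2])[1])
X=np.array([np.cos(yaw),np.sin(yaw),0]);Y=np.array([-np.sin(yaw),np.cos(yaw),0])
gate=(b+y)/2; print('yaw',np.degrees(yaw),'gate',gate,'from plate',np.mean(c,0)+85*Y)
st=gate-85*Y; print('clutch hinge',st-62*Y,'knob at engaged',st-62*Y-31*X,'knob seen',P(350,155,187+8))
print('gear knob front expected',gate-37*X, 'seen', P(163,132,225))
w=viewer.get_image('wrist');print(np.array(w['hand_eye']))
```

```text
g,b,y [618.   46.4 151.5] [613.9   2.3 151.5] [541.4  52.8 151.5] 76.92523564331317 44.36304122931807
[array([673.5, 109.6,  14. ]), array([ 637.7, -268.5,   14. ]), array([ 463.2, -249.8,   14. ]), array([497.9, 125.2,  14. ])] ctr [568.1 -70.9  14. ]
yaws -4.730912217466089 -5.324928713240953 -5.414660801263886 -5.275340986788692
yaw -5.345294360948751 gate [577.6  27.5 151.5] from plate [576.   13.8  14. ]
clutch hinge [ 563.9 -118.9  151.5] knob at engaged [ 533.1 -116.   151.5] knob seen [ 532.4 -114.6  195. ]
gear knob front expected [540.8  31.  151.5] seen [545.2  28.2 225. ]
[[   0.     1.     0.3   73.4]
 [   1.    -0.    -0.    -0.9]
 [  -0.     0.3   -1.  -162.2]
 [   0.     0.     0.     1. ]]
```

Emit:
play_rows([
  [15, 34, 0],
  [15, 34, 0],
  [15, 34, 0],
  [15, 34, 0],
  [15, 34, 0],
  [15, 34, 0],
  [15, 34, 0],
  [15, 34, 0],
], yaw=[-5, -5, -5, -5, 0, 0, 0, 0], gripper=1)

```text
t: 1.77
ee_pos: [402.8, -283.9, 222.9]
orientation: [3.136, 0.187, 0.001]
ft_force: [0.3, -0.4, 0.7]
width: 38.1
grasp_force: 0.0
```

Emit:
play_rows([
  [15, 34, -5],
  [15, 34, -5],
  [15, 34, -5],
  [15, 34, -5],
  [15, 30, -5],
  [0, 0, -10],
  [0, 0, -10],
  [0, 0, 0],
], yaw=[-6, -5, 0, 0, 0, 0, 0, 0])

```text
t: 2.43
ee_pos: [476.0, -119.2, 175.8]
orientation: [-3.139, 0.112, 0.005]
ft_force: [-0.9, 0.4, 0.1]
width: 0.3
grasp_force: 0.0
```

Emit:
play_rows([
  [4, 8, 2],
  [0, 0, 0],
  [0, 0, 0],
], yaw=[-1.2, 0, 0])

```text
t: 2.68
ee_pos: [481.2, -112.6, 179.8]
orientation: [3.138, -0.147, 0.0]
ft_force: [0.2, -0.3, 0.6]
width: 0.4
grasp_force: 0.0
```

```bash
cat >> h.py <<'E'
def wrist():
    o=ctrl.get_obs(); w=viewer.get_image('wrist')
    T=np.eye(4); T[:3,:3]=R.from_rotvec(o['orientation']).as_matrix(); T[:3,3]=o['ee_pos']
    return o,w,T@np.array(w['hand_eye'])
E
python3 - <<'E'
from h import *
np.set_printoptions(precision=1,suppress=True)
o,w,T=wrist(); save(w,'w1.png'); print(o['ee_pos'],o['orientation'])
for n,z in [('clutch_knob',187),('gear_knob',210),('gear_stem',150),('gate_centre',150),('plug_green',151.5),('plug_yellow',151.5),('plug_blue',151.5),('plug_white',151.5)]:
    r=models.landmark_of(w,n)
    if r: print(n,r[0]['conf'],np.array(r[0]['location']),pt(w,r[0]['location'],T,z=z))
E
```

```text
[ 481.2 -112.6  179.8] [ 3.1 -0.1  0. ]
clutch_knob 0.56 [278.9 165.2] [ 534.  -117.1  187. ]
gate_centre 0.71 [ 52.6 110.3] [578.9  25.1 150. ]
plug_green 0.65 [ 9.7 45.3] [619.8  41.5 151.5]
plug_yellow 0.77 [ 27.5 172.5] [541.4  53.5 151.5]
plug_blue 0.57 [70.7 47.7] [613.2   2.6 151.5]
plug_white 0.77 [ 91.2 172.9] [536.6   8.6 151.5]
```

View pics/w1.png

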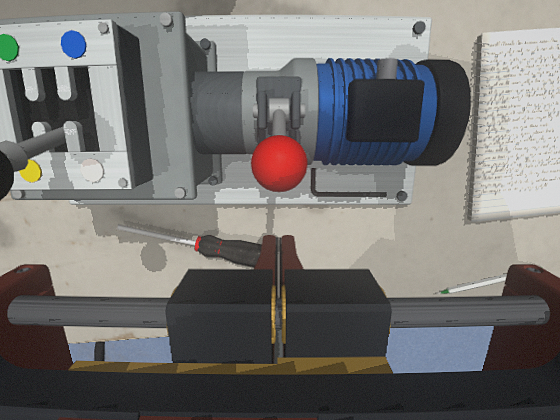

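The wrist view shows the closed fingers at (278,250), in line with the red knob at (279,163). The gate is clear on the left, so I'll push the clutch back.

Emit:
play_rows([
  [9, -0.8, 0],
  [9, -0.8, 0],
  [8, -0.7, 0],
  [7, -0.7, 0],
  [7, -0.7, 0],
  [7, -0.7, 0],
  [7, -0.7, 0],
  [7, -0.7, 0],
], yaw=[0, 0, 0, 0, 0, 0, 0, 0])

```text
t: 3.8
ee_pos: [542.6, -117.3, 179.5]
orientation: [-3.138, 0.146, 0.002]
ft_force: [-3.7, -0.6, 2.6]
width: 0.0
grasp_force: 1.9
```

Emit:
play_rows([
  [7, -0.7, 0],
  [6, -0.6, 0],
  [5, -0.5, 0],
  [4, -0.4, 0],
  [3, -0.3, 0],
  [0, 0, 0],
], yaw=[0, 0, 0, 0, 0, 0])

```text
t: 4.3
ee_pos: [567.6, -119.8, 179.1]
orientation: [-3.138, 0.146, 0.001]
ft_force: [-1.5, 0.6, -2.1]
width: 0.6
grasp_force: 0.9
```

Emit:
play_rows([
  [2, -0.2, 0],
  [1, 0, 0],
  [1, 0, 0],
  [0, 0, 0],
], yaw=[0, 0, 0, 0])

```text
t: 4.63
ee_pos: [570.3, -120.0, 179.3]
orientation: [-3.138, 0.146, 0.004]
ft_force: [-6.0, -0.0, -2.4]
width: 0.3
grasp_force: 2.9
```

Run:
```python
from h import *
np.set_printoptions(precision=1,suppress=True)
o,w,T=wrist(); print(o['ee_pos'],o['ft_force'])
for n,z in [('clutch_knob',187),('gear_knob',210),('gate_centre',150)]:
    r=models.landmark_of(w,n)
    if r: print(n,r[0]['conf'],np.array(r[0]['location']),pt(w,r[0]['location'],T,z=z))
```

```text
[ 570.3 -120.   179.3] [-6.  -0.  -2.4]
clutch_knob 0.86 [280.3 216.5] [ 594.8 -122.6  187. ]
gate_centre 0.93 [ 75.6 240.1] [579.   26.5 150. ]
```

Emit:
play_rows([
  [1, 0, 0],
  [1, 0, 0],
  [0, 0, 0],
], yaw=[0, 0, 0])

```text
t: 5.08
ee_pos: [570.5, -120.0, 179.2]
orientation: [-3.138, 0.146, 0.01]
ft_force: [-12.5, -0.7, 2.4]
width: 0.6
grasp_force: 6.0
```

Emit:
play_rows([
  [-20, 2, 0],
  [-28, 3, 0],
  [-28, 3, 10],
  [0, 36, 10],
  [0, 36, 0],
  [0, 36, 0],
  [0, 37, 0],
  [0, 0, 0],
], yaw=[0, 0, 0, 0, 0, 0, 0, 0])

```text
t: 5.75
ee_pos: [498.9, 37.8, 201.0]
orientation: [-3.136, 0.141, -0.007]
ft_force: [-0.8, -0.7, -1.2]
width: 0.5
grasp_force: 0.0
```

Run:
```python
from h import *
np.set_printoptions(precision=1,suppress=True)
o,w,T=wrist(); print(o['ee_pos'],o['ft_force']); save(w,'w2.png')
for n,z in [('clutch_knob',187),('gear_knob',210),('gear_stem',150),('gate_centre',150),('plug_green',151.5),('plug_yellow',151.5),('plug_blue',151.5),('plug_white',151.5)]:
    r=models.landmark_of(w,n)
    if r: print(n,r[0]['conf'],np.array(r[0]['location']),pt(w,r[0]['location'],T,z=z))
```

```text
[498.9  37.8 201. ] [-0.8 -0.7 -1.2]
clutch_knob 0.72 [543.1  63.6] [ 595.  -123.6  187. ]
gear_knob 0.94 [287.1 171.4] [548.2  29.5 210. ]
gear_stem 0.83 [283.4 139.3] [562.6  29.3 150. ]
gate_centre 0.67 [284.7 113.7] [580.1  26.9 150. ]
plug_green 0.64 [254.3  56.1] [618.8  44.  151.5]
plug_yellow 0.55 [255.5 169.5] [543.1  51.3 151.5]
plug_blue 0.58 [319.7  55.9] [615.    0.5 151.5]
plug_white 0.5 [315.6 169.7] [539.    7.7 151.5]
```

View pics/w2.png

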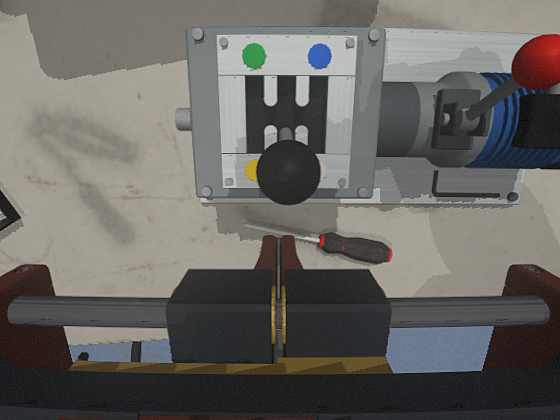

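The gate centre is at about (579,26). The black knob at (289,171) is ahead of the fingers, and the clutch is leaning back. I'll push the selector towards neutral.

Emit:
play_rows([
  [7, -5, 1],
  [7, -0.6, 0],
  [6, -0.6, 0],
  [6, -0.6, 0],
  [6, -0.6, 0],
  [6, -0.6, 0],
  [6, -0.6, 0],
  [4, -0.4, 0],
], yaw=[0, 0, 0, 0, 0, 0, 0, 0])

```text
t: 6.87
ee_pos: [546.1, 24.0, 200.6]
orientation: [-3.138, 0.146, 0.0]
ft_force: [-4.4, 0.0, 3.4]
width: 0.7
grasp_force: 1.9
```

Emit:
play_rows([
  [2, 0, 0],
  [1, 0, 0],
  [0, 0, 0],
], yaw=[0, 0, 0])

```text
t: 7.12
ee_pos: [548.5, 24.0, 200.6]
orientation: [3.138, -0.146, -0.0]
ft_force: [-2.6, -0.3, 2.6]
width: 0.6
grasp_force: 1.4
```

```bash
cat > g.py <<'E'
from h import *
import sys
np.set_printoptions(precision=1,suppress=True)
o,w,T=wrist(); print(o['ee_pos'],o['ft_force'])
c=np.array([579,26.3]);a=np.radians(-5.3);M=np.array([[np.cos(a),np.sin(a)],[-np.sin(a),np.cos(a)]])
for n,z in [('clutch_knob',187),('gear_knob',215),('gear_stem',150),('gate_centre',150),('plug_green',151.5),('plug_yellow',151.5),('plug_blue',151.5),('plug_white',151.5)]:
    r=models.landmark_of(w,n)
    if r:
        p=pt(w,r[0]['location'],T,z=z); print(n,r[0]['conf'],np.array(r[0]['location']),p,'gate frame',M@(p[:2]-c))
if len(sys.argv)>1: save(w,sys.argv[1])
E
python3 g.py w3.png
```

```text
[548.5  24.  200.6] [-2.6 -0.3  2.6]
clutch_knob 0.77 [510.  149.6] [ 595.8 -121.9  187. ] gate frame [  30.4 -146. ]
gear_knob 0.96 [271.3 215.6] [576.   25.9 215. ] gate frame [-2.9 -0.7]
gear_stem 0.8 [271.5 187.9] [577.7  27.  150. ] gate frame [-1.4  0.6]
gate_centre 0.88 [272.2 186.8] [578.4  26.4 150. ] gate frame [-0.6  0.1]
plug_green 0.67 [241.5 134.8] [618.   44.3 151.5] gate frame [37.1 21.5]
plug_yellow 0.53 [243.2 234.8] [543.2  52.4 151.5] gate frame [-38.   22.7]
plug_blue 0.6 [300.6 132.8] [615.5   2.7 151.5] gate frame [ 38.5 -20.2]
plug_white 0.81 [298.3 235.2] [539.   10.  151.5] gate frame [-38.4 -19.9]
```

View pics/w3.png

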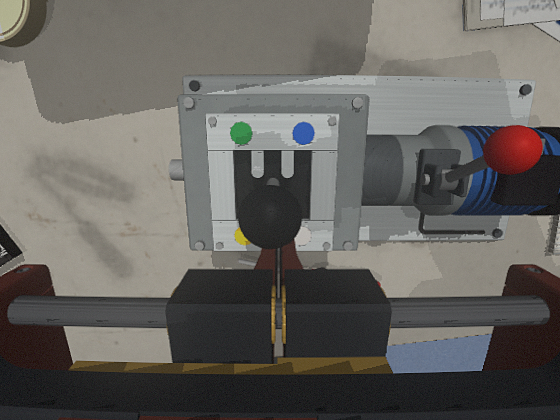

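The knob is about 3 mm short of neutral, so I'll nudge it. Then I'll go round to its right side.

Emit:
play_rows([
  [1.5, 0, 0],
  [1.3, 0, 0],
  [0, 0, 0],
], yaw=[0, 0, 0])

```text
t: 7.82
ee_pos: [551.5, 23.9, 200.8]
orientation: [3.138, -0.146, 0.0]
ft_force: [-3.4, 0.1, 2.5]
width: 0.8
grasp_force: 1.7
```

Emit:
play_rows([
  [-12, 1, 0],
  [-8, -20, 0],
  [0, -36, 0],
  [20, -12, 0],
  [23, 0, 0],
  [0, 0, 0],
  [0, 0, 0],
], yaw=[0, 0, 0, 0, 0, 0, 0])

```text
t: 8.4
ee_pos: [575.5, -43.4, 200.7]
orientation: [3.138, -0.147, 0.003]
ft_force: [-0.6, 0.7, -0.2]
width: 0.7
grasp_force: 0.0
```

```bash
python3 g.py
```

```text
[575.5 -43.4 200.7] [-0.6  0.7 -0.2]
clutch_knob 0.88 [402.2 202.1] [ 595.6 -122.7  187. ] gate frame [  30.3 -146.8]
gear_knob 0.54 [558.9 196.9] [ 598.8 -198.4  215. ] gate frame [  40.5 -221.9]
gear_stem 0.71 [187.2 230.2] [577.5  28.3 150. ] gate frame [-1.6  1.9]
gate_centre 0.78 [190.5 225.9] [580.8  25.1 150. ] gate frame [ 1.9 -1. ]
plug_green 0.91 [157.9 178.4] [620.1  42.4 151.5] gate frame [39.4 19.8]
plug_blue 0.62 [154.7 269.8] [546.9  60.3 151.5] gate frame [-35.1  30.9]
plug_white 0.52 [217.1 274.8] [538.1  10.4 151.5] gate frame [-39.3 -19.6]
```

Emit:
play_rows([
  [-2, 10, 0],
  [0.5, 10, 0],
  [0.7, 8, 0],
  [0.6, 6, 0],
  [0.6, 6, 0],
  [0.5, 5, 0],
  [0.5, 5, 0],
  [0, 0, 0],
], yaw=[0, 0, 0, 0, 0, 0, 0, 0])

```text
t: 9.52
ee_pos: [575.8, 7.5, 200.9]
orientation: [3.138, -0.145, 0.001]
ft_force: [-0.6, -2.4, 2.6]
width: 0.6
grasp_force: 1.2
```

Emit:
play_rows([
  [0.5, 5, 0],
  [0.5, 5, 0],
  [0.5, 5, 0],
  [0.4, 4, 0],
  [0.3, 3, 0],
  [0.2, 2, 0],
  [0, 0, 0],
], yaw=[0, 0, 0, 0, 0, 0, 0])

```text
t: 10.1
ee_pos: [577.8, 31.4, 200.2]
orientation: [-3.138, 0.146, 0.001]
ft_force: [0.0, -2.5, -1.4]
width: 0.6
grasp_force: 1.3
```

```bash
python3 g.py w4.png
```

```text
[577.8  31.4 200.2] [ 0.  -2.5 -1.4]
clutch_knob 0.88 [519.5 196.2] [ 595. -124.  187.] gate frame [  29.8 -148.1]
gear_knob 0.59 [235.1 258. ] [582.9  55.7 215. ] gate frame [ 1.1 29.6]
gear_stem 0.88 [263.9 222.7] [580.4  42.9 150. ] gate frame [-0.1 16.7]
gate_centre 0.85 [285.8 221.7] [579.7  26.1 150. ] gate frame [ 0.7 -0.1]
plug_green 0.9 [255.6 172.1] [620.   44.8 151.5] gate frame [39.1 22.2]
plug_blue 0.65 [312.7 172.6] [615.8   3.4 151.5] gate frame [ 38.8 -19.4]
```

View pics/w4.png

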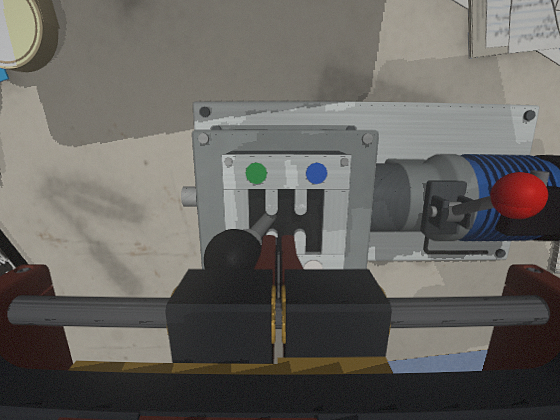

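The lever is at about 31 of the 42 mm across, with the knob at (232,257). I'll continue to the lane's end.

Emit:
play_rows([
  [0.4, 4, 0],
  [0.3, 3, 0],
  [0.2, 2, 0],
  [0, 0, 0],
], yaw=[0, 0, 0, 0])

```text
t: 10.88
ee_pos: [578.8, 40.3, 200.5]
orientation: [3.138, -0.146, -0.0]
ft_force: [-0.7, -2.8, -2.2]
width: 0.1
grasp_force: 1.5
```

Emit:
play_rows([
  [0.1, 1, 0],
  [0.1, 1, 0],
  [0, 0, 0],
], yaw=[0, 0, 0])

```text
t: 11.13
ee_pos: [578.9, 41.6, 200.4]
orientation: [3.137, -0.146, -0.001]
ft_force: [-0.6, -6.2, -3.2]
width: 0.6
grasp_force: 2.9
```

Emit:
play_rows([
  [0.1, 1, 0],
  [0, 0, 0],
], yaw=[0, 0])

```text
t: 11.3
ee_pos: [578.9, 42.0, 200.4]
orientation: [3.136, -0.146, -0.001]
ft_force: [-1.1, -7.8, -3.5]
width: 0.3
grasp_force: 4.0
```

Emit:
play_rows([
  [-1, -12, 0],
  [-22, 2, 0],
  [-23, 2, 0],
  [0, 20, 0],
  [0, 18, 0],
  [0, 0, 0],
], yaw=[0, 0, 0, 0, 0, 0])

```text
t: 11.8
ee_pos: [533.6, 75.0, 201.5]
orientation: [-3.136, 0.145, -0.003]
ft_force: [0.2, -0.5, 1.0]
width: 0.7
grasp_force: 0.0
```

```bash
python3 g.py
```

```text
[533.6  75.  201.5] [ 0.2 -0.5  1. ]
gear_knob 0.8 [287.1 171.5] [583.6  66.6 215. ] gate frame [ 0.8 40.5]
gear_stem 0.72 [309.4 160.1] [580.7  48.7 150. ] gate frame [-0.4 22.4]
gate_centre 0.59 [340.4 159.2] [579.3  26.1 150. ] gate frame [ 0.3 -0.2]
plug_green 0.94 [313.7 102.2] [620.4  43.2 151.5] gate frame [39.6 20.7]
plug_yellow 0.8 [306.5 211.8] [542.1  53.5 151.5] gate frame [-39.2  23.7]
plug_blue 0.79 [370.4 104. ] [615.8   4.  151.5] gate frame [ 38.7 -18.8]
plug_white 0.76 [366.6 213.8] [536.3   7.9 151.5] gate frame [-40.8 -22.3]
```

The stem is in the left column, so I'll push it home to the back.

Emit:
play_rows([
  [8, -4.5, 0],
  [8, -0.7, 0],
  [6, -0.6, 0],
  [6, -0.6, 0],
  [6, -0.6, 0],
  [6, -0.6, 0],
  [5, -0.5, 0],
  [0, 0, 0],
], yaw=[0, 0, 0, 0, 0, 0, 0, 0])

```text
t: 12.92
ee_pos: [579.1, 64.8, 200.4]
orientation: [3.138, -0.146, 0.0]
ft_force: [-1.4, 0.5, 1.1]
width: 0.6
grasp_force: 1.0
```

Emit:
play_rows([
  [4, -0.4, 0],
  [3, -0.3, 0],
  [3, -0.3, 0],
  [2, -0.2, 0],
  [0, 0, 0],
], yaw=[0, 0, 0, 0, 0])

```text
t: 13.33
ee_pos: [590.2, 63.5, 200.2]
orientation: [3.138, -0.146, -0.001]
ft_force: [-2.6, -0.6, -1.8]
width: 0.5
grasp_force: 1.5
```

Emit:
play_rows([
  [1, 0, 0],
  [1, 0, 0],
  [0, 0, 0],
], yaw=[0, 0, 0])

```text
t: 13.58
ee_pos: [591.6, 63.6, 200.3]
orientation: [3.138, -0.146, -0.002]
ft_force: [-5.5, -0.2, -3.2]
width: 0.2
grasp_force: 2.3
```

Emit:
play_rows([
  [1, 0, 0],
  [1, 0, 0],
  [0, 0, 0],
], yaw=[0, 0, 0])

```text
t: 13.83
ee_pos: [592.5, 63.6, 200.1]
orientation: [3.138, -0.146, -0.006]
ft_force: [-8.7, -0.6, -1.4]
width: 0.9
grasp_force: 4.3
```

```bash
python3 g.py w5.png
```

```text
[592.5  63.6 200.1] [-8.7 -0.6 -1.4]
clutch_knob 0.62 [304.3 186.2] [628.5  45.  187. ] gate frame [47.5 23.1]
gear_knob 0.63 [278.5 215.2] [620.1  61.6 215. ] gate frame [37.7 39. ]
gear_stem 0.68 [300.2 211.5] [601.4  46.7 150. ] gate frame [20.4 22.4]
gate_centre 0.56 [331.  234.5] [580.5  24.2 150. ] gate frame [ 1.7 -2. ]
plug_green 0.68 [302.6 187.9] [619.8  43.7 151.5] gate frame [39.  21.1]
plug_yellow 0.68 [299.6 209.8] [603.2  47.1 151.5] gate frame [22.2 23. ]
plug_blue 0.65 [359.9 190.3] [614.    1.5 151.5] gate frame [ 37.2 -21.5]
plug_white 0.23 [356.4 189.3] [615.    4.1 151.5] gate frame [ 37.9 -18.8]
```

View pics/w5.png

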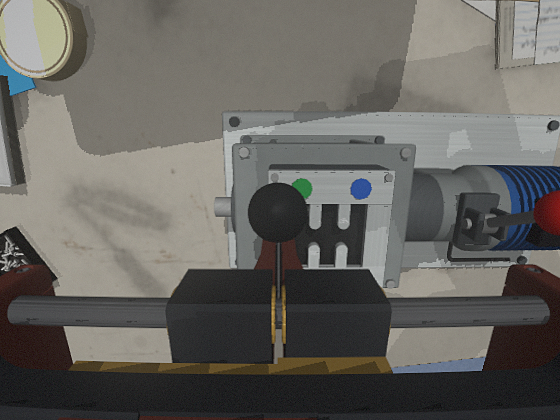

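The stem is home beside green, with the knob at (277,212). One more firm nudge to confirm it.

Emit:
play_rows([
  [1, 0, 0],
  [0.7, 0, 0],
  [0, 0, 0],
], yaw=[0, 0, 0])

```text
t: 14.53
ee_pos: [593.0, 63.6, 200.0]
orientation: [3.138, -0.146, -0.01]
ft_force: [-12.6, 0.1, 0.4]
width: 0.2
grasp_force: 6.2
```

Emit:
play_rows([
  [-20, 2, 0],
  [-20, 2, 10],
  [0, 0, 30],
  [0, -20, 35],
  [0, -40, 0],
  [10, -40, 0],
  [20, -35, 0],
  [20, -30, 0],
], yaw=[0, 0, 0, 0, 0, 0, 0, 0])

```text
t: 15.2
ee_pos: [607.9, -99.9, 277.9]
orientation: [3.137, -0.147, 0.01]
ft_force: [1.1, 0.9, 1.0]
width: 0.4
grasp_force: 0.0
```

```bash
python3 - <<'E'
from h import *
np.set_printoptions(precision=0,suppress=True)
im=viewer.get_image('top')
for v in (85,95,102,106,110,114,120,130): print(v,pt(im,(330,v)),pt(im,(360,v)))
E
python3 g.py
```

```text
85 [841. -77. 242.] [ 928. -200.    7.]
95 [837. -83. 166.] [ 890. -199.   14.]
102 [839. -88.  92.] [ 864. -198.   15.]
106 [660. -49. 595.] [ 850. -198.   14.]
110 [640. -47. 626.] [ 836. -198.   14.]
114 [630. -46. 630.] [ 634. -115.  615.]
120 [614. -45. 637.] [ 616. -113.  628.]
130 [588. -45. 646.] [ 593. -113.  629.]
[ 611.5 -104.6  277.7] [ 1.6 -3.6  0.5]
clutch_knob 0.6 [300.2 225.6] [ 595.7 -122.9  187. ] gate frame [  30.4 -147. ]
gear_knob 0.81 [ 89.1 228.3] [619.6  53.1 215. ] gate frame [37.9 30.4]
gear_stem 0.75 [140.1 222.7] [602.4  43.1 150. ] gate frame [21.7 18.9]
gate_centre 0.8 [163.3 241.6] [579.   22.6 150. ] gate frame [ 0.4 -3.6]
plug_green 0.71 [136.8 206.8] [620.1  42.  151.5] gate frame [39.5 19.4]
plug_blue 0.62 [174.5 205.7] [617.5   2.4 151.5] gate frame [ 40.5 -20.2]
plug_white 0.53 [180.6 277.1] [536.4  11.2 151.5] gate frame [-41.  -18.9]
```

Emit:
play_rows([
  [30, -22, 0],
  [0, 0, -25],
  [0, 0, -30],
  [0, 0, -30],
  [0, 0, -13],
  [0, 0, 0],
], yaw=[0, 0, 0, 0, 0, 0])

```text
t: 16.2
ee_pos: [633.6, -118.3, 174.3]
orientation: [-3.137, 0.145, 0.01]
ft_force: [0.0, 0.7, -1.5]
width: 0.4
grasp_force: 0.0
```

Emit:
play_rows([
  [-9, 0.8, 0],
  [-8, 0.7, 0],
  [-7, 0.7, 0],
  [-7, 0.7, 0],
  [-7, 0.7, 0],
  [-7, 0.7, 0],
  [-7, 0.7, 0],
  [-7, 0.7, 0],
], yaw=[0, 0, 0, 0, 0, 0, 0, 0])

```text
t: 16.87
ee_pos: [577.1, -113.7, 179.2]
orientation: [3.138, -0.146, 0.005]
ft_force: [4.3, -0.8, 2.1]
width: 0.6
grasp_force: 1.7
```

Emit:
play_rows([
  [-6, 0.4, 0],
  [-5, 0.3, 0],
  [-4, 0.2, 0],
  [-2, 0, 0],
  [-1, 0, 0],
  [0, 0, 0],
], yaw=[0, 0, 0, 0, 0, 0])

```text
t: 17.37
ee_pos: [561.2, -112.5, 177.5]
orientation: [-3.138, 0.147, -0.009]
ft_force: [13.0, 1.9, -7.3]
width: 0.2
grasp_force: 6.3
```

Emit:
play_rows([
  [-1, 0, 0],
  [-1, 0, 0],
  [0, 0, 0],
], yaw=[0, 0, 0])

```text
t: 17.62
ee_pos: [561.0, -112.5, 177.6]
orientation: [-3.138, 0.147, -0.014]
ft_force: [20.0, 2.5, -12.4]
width: 0.6
grasp_force: 9.3
```

Emit:
play_rows([
  [2, 0, 0],
  [6, 0, 0],
  [12, -1, 0],
  [12, -2, 0],
  [0, 0, 0],
], yaw=[0, 0, 0, 0, 0])

```text
t: 18.03
ee_pos: [589.3, -115.9, 176.9]
orientation: [-3.138, 0.146, 0.003]
ft_force: [0.1, -0.4, 0.1]
width: 0.4
grasp_force: 0.0
```

```bash
python3 g.py w6.png|head -4
python3 - <<'E'
from h import *
im=viewer.get_image('top'); save(im,'t2.png'); print(models.landmark_of(im,'clutch_knob')[:1])
im=viewer.get_image('scene'); r=models.landmark_of(im,'clutch_knob'); print(r[:1], r and pt(im,r[0]['location'],z=187))
b=cv2.cvtColor(im['pixels'],cv2.COLOR_RGB2BGR)[150:245,225:365]
cv2.imwrite('pics/s2.png',cv2.resize(b,(700,475),interpolation=cv2.INTER_CUBIC))
E
```

```text
[ 589.3 -115.9  176.9] [ 0.1 -0.4  0.1]
clutch_knob 0.77 [288.7 339.4] [ 533.7 -116.5  187. ] gate frame [ -31.9 -146.4]
gear_knob 0.25 [ 87.5 262.9] [608.7 -25.6 215. ] gate frame [ 34.3 -48.9]
gear_stem 0.97 [ 58.1 237.5] [601.9  41.2 150. ] gate frame [21.4 16.9]
[]
[{'location': [313.1, 169.0], 'conf': 0.69}] [ 532.36387948 -111.65316961  187.        ]
```

View pics/s2.png

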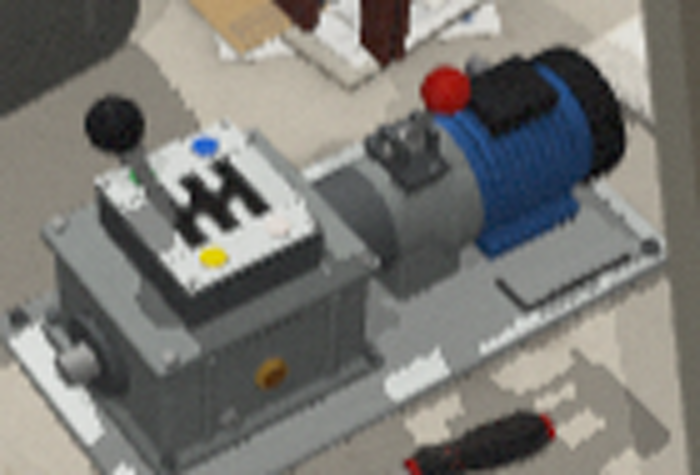

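The clutch knob is back at its starting place (533.7 mm against 534 mm) and the selector is home in green. I'll withdraw upward.

Emit:
play_rows([
  [10, 0, 15],
  [0, 0, 30],
  [0, 0, 35],
  [0, 0, 0],
  [0, 0, 0],
  [0, 0, 0],
], yaw=[0, 0, 0, 0, 0, 0])

```text
t: 19.18
ee_pos: [598.5, -115.6, 257.3]
orientation: [-3.138, 0.146, 0.001]
ft_force: [-0.1, -0.1, -0.2]
width: 0.7
grasp_force: 0.0
```

```bash
python3 g.py|head -4; python3 -c "
from h import *
print(ticket.close_job())"
```

```text
[ 598.5 -115.6  257.3] [-0.1 -0.1 -0.2]
gear_knob 0.77 [ 53.6 218.2] [621.8  53.5 215. ] gate frame [40.1 31. ]
gear_stem 0.74 [115.7 219.2] [599.2  45.6 150. ] gate frame [18.4 21.1]
gate_centre 0.85 [140.1 233.7] [582.1  24.6 150. ] gate frame [ 3.3 -1.4]
the job is handed in; nothing more can be done
None
```

The job is done and handed in at about 19 s: I pushed the clutch to the back, pushed the selector home in the green slot, and pushed the clutch back to the front, all with closed fingers. The wrist force stayed under about 25 N at each reading, and the fingers are clear of both levers.

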